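# Tip the dry-bath block over the jig's edge and mark its plate with the spring punch

## Task

Tip the aluminium tube block, which stands on end in the marking jig, over the edge of the jig's raised bed so that it lies flat on the bed with its blank plate facing up. Then take the spring-loaded marking punch from its rest and press it squarely onto the middle of the plate until its spring is well over half compressed, hold it there for about half a second, and lift it straight off without striking, dragging or touching the block anywhere else. Finally stand the punch upright on its rest again, let go, and leave the tube rack, bottle and jar where they are.

Things in the scene. Friction and masses are not known exactly. Their poses are not given: they have to be found in the camera images.
- jig: Fixed marking jig: 6 mm aluminium base plate with a raised dark steel bed, all 160 mm wide. Origin on the table under the middle of the bed's near edge; x from that edge across the bed (away from the robot, yaw within 0.3 rad), y along the edge, z up. Base plate from x -95 mm to 0, top at z 6 mm; bed from x 0 to 125 mm, top at z 20 mm, with a 12 mm high stop bar over x 115 to 125 mm.
- fence (a point): Middle of the bed's near top edge, at height 20 mm (jig axes): a 14 mm step above the base plate over which the block tips. A push of 2 to 6 N on the block's -x face, 95 to 120 mm above the table, along the jig's +x, slides it up to the step and pivots it; after about 50 mm of pivoting push it passes its balance and falls onto the bed by itself.
- block_center (a point): Centre of the loose aluminium dry-bath block, 56 x 96 x 120 mm (its x, y, z), 0.55 to 0.95 kg. At first it stands on end on the base plate, z up, top at height 126 mm, +x face 2 to 10 mm short of the step and within 0.06 rad of parallel, wells in its top end. Tipped, it lies -x face up (at height 76 mm), its z along the jig's x, 25 to 45 mm of its lower end overhanging the step.
- block_mark (a point): Middle of the blank white plate (60 x 60 mm, flush) on the block's -x face, which faces the robot at first: at (-28, 0, +10) mm from the block's centre in the block's axes (same axes here). When the block lies, this point is on its upper face; the plate's sides run along the block's y and z.
- punch_grip (a point): Loose marking punch, upright on its rest, 120 mm tall, 0.32 kg: square black grip 34 x 34 mm, 82 mm long, flush steel cap 6 mm thick on top, round steel foot (48 mm across, 12 mm thick) on a spring stem below. The point is the grip's middle, 73 mm above the foot's underside and 47 mm below the top; z up along the punch, x and y across the grip's flats.
- punch_face (a point): Centre of the flat underside of the punch's foot, the marking face (punch axes): 73 mm below the grip's middle, less the spring's compression. At height 8 mm while the punch stands on its rest.
- punch_foot (a joint): Compression of the punch's spring: 0 with the foot fully out, 0.014 m fully pressed in. The spring starts to give at 5.6 N, needs about 11 N at 8 mm and 15 N fully in.
- rest: Fixed flat white rest for the punch, 110 x 110 x 8 mm; origin under its centre, z up, top at height 8 mm. It lies to the left or to the right of the jig.
- rack: Green tube rack with white tubes, 100 x 130 mm, 70 mm tall, on the other side of the jig from the rest; origin at the centre of its underside. Bystander.
- media: Glass media bottle, 68 mm across, 140 mm tall, standing beyond the jig to the left; origin at the centre of its underside. Bystander.
- jar: Small glass jar, 60 mm across, 90 mm tall, standing beyond the jig to the right; origin at the centre of its underside. Bystander.
Things that resemble listed ones, but are neither listed nor needed, are in the scene too. What is shaped like the part that bears block_center but blue is not meant.

How it is judged:
By the outcome, as a careful person would: the job done as asked, in the order asked, and still so for the second after the job is handed in, with the robot touching nothing.
It also fails if it takes over 64 s, if anything falls off the work surface, if the arm or the gripper's body presses on something with over 40 N, if the wrist force passes 120 N, or if a joint passes its speed limit or range.

## Robot

A 6-joint arm with a two-finger parallel gripper is mounted at the origin on the work surface. World frame = base frame: x ahead of the robot, y to its left, z up, the work surface at z = 0. Lengths are in m, angles in rad, forces in N, time in s.
With the tool pointing down it reaches from about 0.325 to 1 m from the base axis. Payload 5.1 kg.
Tool frame: the origin (TCP) lies midway between the tips of the shut fingers; the grasp point (between the pads) lies 19 mm behind it (env.tcp_to_grasp is the distance from the TCP to the grasp point, in m); z points along the fingers, y is the line along which they close (so a half turn about z gives the same grasp; the last joint's range is limited). The gripper opens to 85 mm and grips with 20 to 120 N. Pads are 22 mm wide; open, the fingers measure 114 mm over their backs; the gripper's body (76 mm by 85 mm) begins 54 mm behind the grasp point. The pads swing forward as they close: fully open they stand 13 mm farther back than shut.
Start: joints at [-1.27, 0.124, 1.65, -0, 1.367, -0.083], TCP at [0.243, -0.603, 0.231] pointing down, gripper open.
Joint ranges: [-2.61, 2.61], [-1.02, 2.33], [0.03, 2.71], [-1.35, 4.49], [0.32, 2.68], [-2.91, 2.91]. Speed limits (rad/s): [2.57, 2.57, 3.14, 3.14, 3.14, 3.14].

## Interface

Orientations are given as a unit quaternion [x, y, z, w].
In Python, from workcell import read_state, vision, workorder, env gives the robot as it stands.
- The arm moves only by the tool move_arm, never from a script. Its argument "rows" is one flat list of numbers, 7 for each row, row after row: the shift along the world's x, y, z in mm, then the turn, a rotation vector about the world's x, y, z in rad, then the gripper's target within -1 to 1 (fully open at 1, half-way at 0, shut at -1). In form: [x, y, z, wx, wy, wz, grip, x, y, z, wx, wy, wz, grip, ...]. A call has 1 to 20 rows; each row shifts and turns the commanded pose from where the row before left it; what a row does not reach is not made up. A row lasts 1/10 s, in which the tool goes at most 50 mm and 8.59 degrees, less where a joint would pass 70% of its speed; a pose out of reach is approached as far as the arm can. A call with a gripper value outside its range is refused whole. The fingers move at their own pace and stop on an object; the grip force is fixed at half the most. Time passes only in rows, so rows that do not move let the fingers close. It gives the time, the measured TCP pose, the force, the opening and the grip force at its end, in the units of the state.
- read_state(): the state, without advancing time (a new reading comes with each control period).
- vision.read_camera(name): name is "scene" or "top" or "wrist"; returns the picture (420x560x3 uint8, blue, green, red); there is no depth.
- vision.get_calibration(name): a dict with "intrinsics" (3x3 intrinsics, pixels), "dist_coeffs" ([k1, k2, p1, p2, k3] as OpenCV has them; the pictures are not rectified), "position" and "attitude" of the camera in the world. Camera axes: x right, y up, looking along -z (the intrinsics and any distortion apply to the point x, -y, -z); pixel columns grow to the right and rows downward; lengths in m; the calibration is good to about 2 mm. A picture is of the moment at which its call begins: read the wrist's pose just before it. get_calibration takes no time and is no camera call; for the wrist camera it gives the pose at the moment of the call.
- workorder.finish_job(): hands the job in; it is judged then, once.
The state is a dict: "time": time; "joints": joint angles; "qvel": joint speeds; "tau": joint torques, N m; "position": TCP position; "eef_rot": TCP orientation; "contact_force": force on the tool from outside, world axes, zero at the start; "torque": the same for the moment, N m; "gripper_width": opening from 0.0 (shut) to 1.0 (fully open); "grasp_force": force on a finger pad.
Only numpy, scipy, OpenCV 4.12 (cv2) and the standard library are available. Lean on these libraries where they do the work, as an engineer would, in place of code of your own. Each camera call takes 0.05 s, during which the arm holds its last target. There are 200 camera calls.

## Working session

There is one attempt and no reset: what is moved stays moved. The work goes in short steps, Python scripts to look and compute and a tool call to move; the robot and the scene stay as the last step left them, time stands still between calls to the robot, and variables do not carry over. Pictures are saved under pics/ and viewed, at most 10 in all, crops included, and the job is handed in when it is done.

Besides the shell and the picture viewer there is one more tool, called after "Emit:" by a JSON object that holds its "method" and its "body". move_arm: Moves the arm, as the interface text tells. Its arguments: {"type":"object","properties":{"rows":{"type":"array"}},"required":["rows"]}

```bash
mkdir -p pics; cat > h.py <<'E'
import numpy as np, cv2
from scipy.spatial.transform import Rotation as R
from workcell import read_state, vision, workorder, env
def cal(n):
    c=vision.get_calibration(n); a=np.array(c["attitude"],float)
    M=a if a.shape==(3,3) else R.from_quat(a).as_matrix()
    return np.array(c["intrinsics"],float),np.array(c["dist_coeffs"],float),np.array(c["position"],float),M
def ray(c,uv):
    K,d,p,M=c
    u=cv2.undistortPoints(np.array(uv,float).reshape(-1,1,2),K,d).reshape(-1,2)
    return p,(M@np.c_[u[:,0],-u[:,1],-np.ones(len(u))].T).T
def onz(c,uv,z):
    p,r=ray(c,uv); return p+r*((z-p[2])/r[:,2])[:,None]
def proj(c,X):
    K,d,p,M=c; q=(np.atleast_2d(X)-p)@M; q=q*[1,-1,-1]
    return cv2.projectPoints(q,np.zeros(3),np.zeros(3),K,d)[0].reshape(-1,2)
def tri(cu):
    A=np.zeros((3,3));b=np.zeros(3)
    for c,uv in cu:
        p,r=ray(c,[uv]); r=r[0]/np.linalg.norm(r[0]); P=np.eye(3)-np.outer(r,r); A+=P;b+=P@p
    return np.linalg.solve(A,b)
E
python3 - <<'E'
from h import *
print(read_state()); print(vision.get_calibration("scene"))
for n in("scene","top"):
    cv2.imwrite(f"pics/{n}0.png",vision.read_camera(n)); print(n,cal(n)[2],cal(n)[3].round(2).tolist())
E
```

```text
{'time': 0.0, 'joints': array([-1.26961552e+00,  1.24507243e-01,  1.65166908e+00,  3.32925068e-05,
        1.36751339e+00, -8.26116170e-02]), 'qvel': array([0.00036189, 0.00178212, 0.00029825, 0.00017118, 0.00130569,
       0.0011449 ]), 'tau': array([ 2.20801659e-03, -4.23600447e+01, -3.65454018e+01,  1.83250054e-04,
        6.93188107e-03,  3.64482364e-07]), 'position': array([ 0.24317811, -0.60213749,  0.23005455]), 'eef_rot': array([ 9.81644458e-01,  1.90717220e-01, -9.81575241e-05, -1.04405287e-03]), 'contact_force': array([-0.45678212, -0.66268257,  0.27930804]), 'torque': array([-0.00875523,  0.02931399,  0.05742238]), 'grasp_force': 0.0, 'gripper_width': 1.0001782145826121}
{'intrinsics': array([[515.56969481,   0.        , 285.66269675],
       [  0.        , 515.56969481, 208.6594294 ],
       [  0.        ,   0.        ,   1.        ]]), 'dist_coeffs': array([-0.05145437,  0.        ,  0.        ,  0.        ,  0.        ]), 'position': array([ 1.25401384, -0.21740355,  0.86864388]), 'attitude': array([0.29309179, 0.21604479, 0.55255275, 0.74973816])}
scene [ 1.25401384 -0.21740355  0.86864388] [[0.3, -0.7, 0.65], [0.96, 0.22, -0.2], [-0.0, 0.68, 0.73]]
top [0.37398183 0.00866081 1.00012094] [[0.01, 0.99, -0.14], [-1.0, 0.02, 0.03], [0.03, 0.14, 0.99]]
```

View pics/scene0.png

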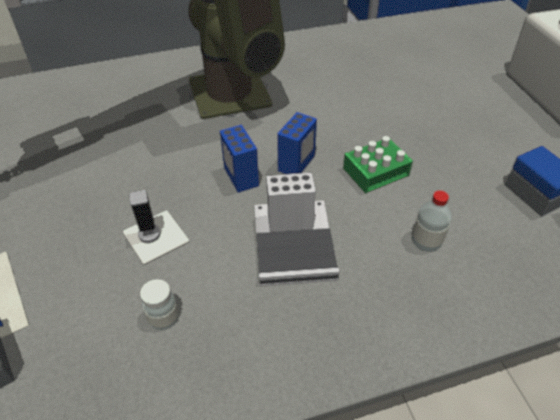

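View pics/top0.png

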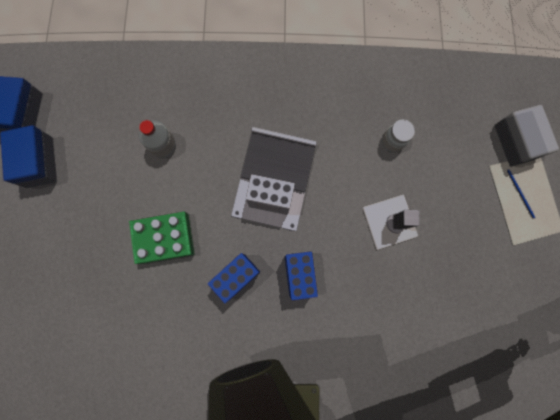

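The scene view shows the silver block at (290,200) in the jig, the punch at (143,215) on its rest, and blue lookalike blocks at (240,160) and (297,145). In the top view they are at (270,192), (408,219), (234,278) and (300,276). Other things in the top view that could be mistaken: the grey box at (530,135) for the block, and the dark object on the scene view's left edge at (0,360) for the punch. I choose the silver block standing in the jig and the black punch on the white plate, and check both in one crop.

```bash
python3 - <<'E'
from h import *
t=cv2.imread("pics/top0.png"); s=cv2.imread("pics/scene0.png")
a=cv2.resize(t[120:310,205:435],None,fx=3.4,fy=3.1,interpolation=cv2.INTER_CUBIC)[:, :780]
b=cv2.resize(s[165:285,120:345],None,fx=3.4,fy=2.5,interpolation=cv2.INTER_CUBIC)
b=s[160:285,115:345]; a=t[120:310,205:435]
v=np.vstack([a,b]); v=cv2.resize(v,None,fx=1.9,fy=1.9,interpolation=cv2.INTER_CUBIC)
cv2.imwrite("pics/crop0.png",v)
ct,cs=cal("top"),cal("scene")
# bright low-saturation masks
for n,im in(("top",t),("scene",s)):
    hsv=cv2.cvtColor(im,cv2.COLOR_BGR2HSV)
    for lab,m in (("bright",cv2.inRange(hsv,(0,0,120),(180,60,255))),("blue",cv2.inRange(hsv,(105,120,50),(130,255,255)))):
        cn,_=cv2.findContours(m,cv2.RETR_EXTERNAL,cv2.CHAIN_APPROX_SIMPLE)
        for c in cn:
            if 60<cv2.contourArea(c)<6000 and c[:,0,1].mean()>60:
                r=cv2.minAreaRect(c); print(n,lab,cv2.contourArea(c),np.round(cv2.boxPoints(r)).tolist())
E
```

```text
top bright 177.0 [[393.0, 233.0], [415.0, 226.0], [418.0, 236.0], [396.0, 243.0]]
top bright 1181.5 [[362.0, 207.0], [411.0, 190.0], [425.0, 233.0], [376.0, 249.0]]
top bright 1872.0 [[230.0, 215.0], [241.0, 171.0], [306.0, 186.0], [296.0, 231.0]]
top bright 3425.5 [[489.0, 165.0], [539.0, 150.0], [564.0, 231.0], [513.0, 246.0]]
top bright 180.5 [[251.0, 130.0], [252.0, 126.0], [316.0, 141.0], [315.0, 144.0]]
top bright 353.5 [[393.0, 119.0], [414.0, 119.0], [414.0, 140.0], [393.0, 140.0]]
top bright 1259.5 [[514.0, 112.0], [540.0, 101.0], [559.0, 148.0], [532.0, 159.0]]
top blue 1205.0 [[207.0, 284.0], [241.0, 252.0], [260.0, 272.0], [225.0, 304.0]]
top blue 1172.0 [[284.0, 255.0], [312.0, 251.0], [317.0, 297.0], [290.0, 300.0]]
top blue 1789.0 [[-1.0, 127.0], [39.0, 124.0], [43.0, 177.0], [3.0, 181.0]]
top blue 889.0 [[0.0, 125.0], [0.0, 77.0], [23.0, 77.0], [23.0, 125.0]]
scene bright 255.5 [[53.0, 136.0], [77.0, 126.0], [82.0, 139.0], [57.0, 148.0]]
scene blue 1496.0 [[510.0, 166.0], [534.0, 138.0], [576.0, 173.0], [553.0, 202.0]]
scene blue 1428.0 [[219.0, 128.0], [252.0, 123.0], [261.0, 188.0], [229.0, 192.0]]
scene blue 1355.5 [[278.0, 113.0], [315.0, 113.0], [315.0, 172.0], [278.0, 172.0]]
```

View pics/crop0.png

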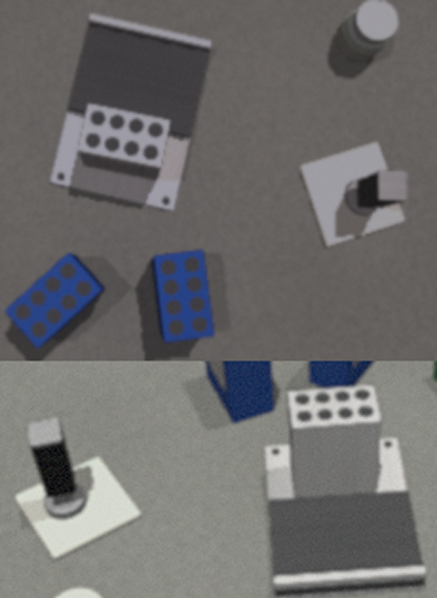

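The crop confirms the silver block (top corners near (86,103)-(160,166) in the crop) and the black punch with its steel cap at (393,187), standing on the white rest. The blue pair lies between the robot and the jig.

```bash
python3 - <<'E'
from h import *
ct,cs=cal("top"),cal("scene")
T=lambda l:np.array(l,float)/1.9+[205,120]
S=lambda l:(np.array(l,float)-[0,361])/1.9+[115,160]
def rep(n,P):
    P=np.array(P);print(n,(P*1000).round(0).tolist(),'mean',(P.mean(0)*1000).round(1))
bt=T([(86,103),(170,119),(160,166),(77,150)]); bs=S([(378,421),(291,427),(290,392),(374,387)])
rep("block tri",[tri([(ct,a),(cs,b)]) for a,b in zip(bt,bs)])
B=onz(ct,bt,.126);rep("block z126",B); e=(B[1]-B[0]+B[2]-B[3]); print("yaw",np.arctan2(e[0],-e[1]), "len",np.linalg.norm(B[1]-B[0]),np.linalg.norm(B[3]-B[0]))
J=np.r_[onz(ct,T([(50,182),(175,210)]),.006),onz(ct,T([(68,109),(189,137)]),.02),onz(ct,T([(90,15),(212,41)]),.032)]
rep("jig",J)
for i in(0,2,4): d=J[i+1]-J[i]; print("jyaw",np.arctan2(d[0],-d[1]),np.linalg.norm(d), ((J[i]+J[i+1])/2).round(4))
pt=T([(379,172),(407,170),(408,200),(380,204)]); ps=S([(62,440),(36,445),(29,424),(58,419)])
rep("cap tri",[tri([(ct,pt.mean(0)),(cs,ps.mean(0))])]); P=onz(ct,pt,.128);rep("cap z128",P); print([np.arctan2(*(P[i+1]-P[i])[[1,0]]) for i in range(3)])
rep("restT",onz(ct,T([(300,163),(377,142),(405,217),(328,245)]),.008)); rep("restS",onz(cs,S([(15,497),(98,459),(140,514),(56,556)]),.008))
rep("blue1",onz(ct,[[207,284],[241,252],[260,272],[225,304]],.12));rep("blue2",onz(ct,[[284,255],[312,251],[317,297],[290,300]],.12))
rep("blue tri? corner",[tri([(ct,(312,251)),(cs,(222,133))])])
K,d,p,M=cal("wrist");st=read_state();print(p-st['position'],M.round(2).tolist(),K[0])
E
```

```text
block tri [[568.0, 57.0, 122.0], [552.0, -37.0, 125.0], [498.0, -24.0, 124.0], [515.0, 68.0, 121.0]] mean [533.4  16.1 123.2]
block z126 [[568.0, 59.0, 126.0], [551.0, -36.0, 126.0], [498.0, -26.0, 126.0], [514.0, 67.0, 126.0]] mean [532.9  15.9 126. ]
yaw -0.17415825592444026 len 0.09637290233482629 0.054514830703522546
jig [[492.0, 108.0, 6.0], [459.0, -50.0, 6.0], [583.0, 87.0, 20.0], [550.0, -66.0, 20.0], [704.0, 62.0, 32.0], [673.0, -94.0, 32.0]] mean [576.9   7.9  19.3]
jyaw -0.2050027357526822 0.16161002542530076 [0.4756 0.0291 0.006 ]
jyaw -0.21295202284750414 0.15665968907266503 [0.5669 0.0105 0.02  ]
jyaw -0.19599712592371357 0.15874053201122965 [ 0.6882 -0.0159  0.032 ]
cap tri [[480.0, -289.0, 124.0]] mean [ 479.5 -288.9  124.1]
cap z128 [[495.0, -274.0, 128.0], [498.0, -307.0, 128.0], [464.0, -307.0, 128.0], [459.0, -274.0, 128.0]] mean [ 478.7 -290.2  128. ]
[np.float64(-1.4848833473366958), np.float64(-3.1401124331843255), np.float64(1.720919547690157)]
restT [[521.0, -210.0, 8.0], [551.0, -311.0, 8.0], [454.0, -345.0, 8.0], [417.0, -244.0, 8.0]] mean [ 485.8 -277.5    8. ]
restS [[455.0, -344.0, 8.0], [424.0, -243.0, 8.0], [523.0, -209.0, 8.0], [554.0, -308.0, 8.0]] mean [ 488.9 -275.9    8. ]
blue1 [[335.0, 143.0, 120.0], [402.0, 74.0, 120.0], [361.0, 34.0, 120.0], [294.0, 105.0, 120.0]] mean [348.1  89.  120. ]
blue2 [[397.0, -16.0, 120.0], [407.0, -75.0, 120.0], [311.0, -86.0, 120.0], [304.0, -30.0, 120.0]] mean [354.7 -51.8 120. ]
blue tri? corner [[402.0, -81.0, 178.0]] mean [401.9 -81.4 178.5]
[0.06401741 0.02534187 0.14222539] [[0.37, 0.89, 0.26], [-0.93, 0.36, 0.1], [-0.0, -0.28, 0.96]] [318.23859266   0.         281.09307668]
```

Emit:
{"method": "move_arm", "body": {"rows": [12,35,0,0,0,-0.033,-1,12,35,0,0,0,-0.033,-1,12,35,0,0,0,-0.033,-1,12,35,0,0,0,-0.033,-1,12,35,0,0,0,-0.033,-1,12,35,0,0,0,-0.033,-1,12,35,0,0,0,-0.033,-1,12,35,0,0,0,-0.033,-1,12,35,0,0,0,-0.033,-1,12,35,0,0,0,-0.033,-1,12,35,0,0,0,-0.033,-1,12,35,0,0,0,-0.033,-1,12,35,0,0,0,-0.033,-1,12,35,0,0,0,-0.033,-1,12,35,0,0,0,-0.033,-1,12,35,0,0,0,-0.033,-1,12,35,0,0,0,-0.033,-1,12,35,0,0,0,-0.033,-1]}}

```text
time: 1.9
position: [0.4593, 0.0289, 0.231]
eef_rot: [0.994, -0.105, -0.0, 0.0]
contact_force: [0.7, -0.5, 0.1]
gripper_width: 0.003
grasp_force: 0.0
```

Emit:
{"method": "move_arm", "body": {"rows": [0,0,-25,0,0,0,-1,0,0,-25,0,0,0,-1,0,0,-25,0,0,0,-1,0,0,-25,0,0,0,-1,0,0,-15,0,0,0,-1,0,0,-10,0,0,0,-1,5.9,-1.2,0,0,0,0,-1,5.9,-1.2,0,0,0,0,-1,5.9,-1.2,0,0,0,0,-1,4,-0.8,0,0,0,0,-1,0,0,0,0,0,0,-1]}}

```text
time: 3.0
position: [0.4822, 0.0227, 0.1072]
eef_rot: [0.994, -0.105, 0.001, -0.0]
contact_force: [-0.2, -0.1, 0.3]
gripper_width: -0.001
grasp_force: 0.0
```

```bash
python3 - <<'E'
from h import *
s=vision.read_camera("scene"); w=vision.read_camera("wrist")
cv2.imwrite("pics/push.png",np.hstack([cv2.resize(s[90:290,190:370],(378,420)),cv2.resize(w,(420,315),interpolation=cv2.INTER_AREA).repeat(1,0) if 0 else cv2.copyMakeBorder(cv2.resize(w,(420,315)),0,105,0,0,0)]))
E
```

```text
(no output)
```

View pics/push.png

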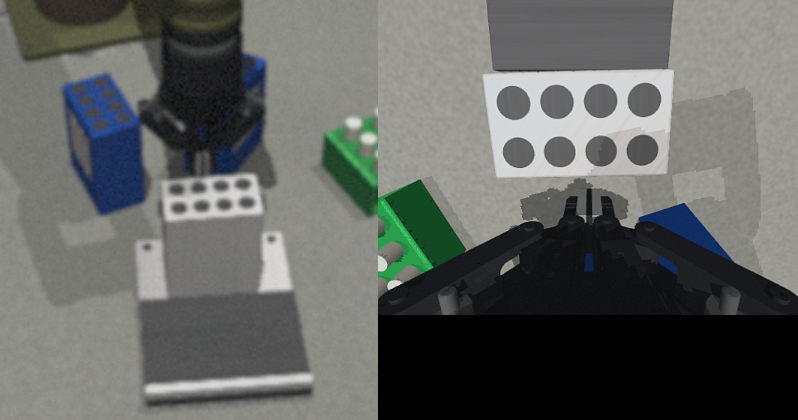

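The shut fingers, at (589,205) in the right-hand half, stand centred just short of the block's near face (row 177), with the blue blocks clear.

Emit:
{"method": "move_arm", "body": {"rows": [3,-0.6,0,0,0,0,-1,3,-0.6,0,0,0,0,-1,3,-0.6,0,0,0,0,-1,3,-0.6,0,0,0,0,-1,3,-0.6,0,0,0,0,-1,3,-0.6,0,0,0,0,-1,3,-0.6,0,0,0,0,-1,3,-0.6,0,0,0,0,-1]}}

```text
time: 3.9
position: [0.5053, 0.0181, 0.1064]
eef_rot: [0.994, -0.105, -0.0, -0.0]
contact_force: [-1.8, 0.6, 1.3]
gripper_width: -0.0
grasp_force: 1.2
```

Emit:
{"method": "move_arm", "body": {"rows": [3,-0.6,0,0,0,0,-1,3,-0.6,0,0,0,0,-1,3,-0.6,0,0,0,0,-1,3,-0.6,0,0,0,0,-1,3,-0.6,0,0,0,0,-1,3,-0.6,0,0,0,0,-1,3,-0.6,0,0,0,0,-1,3,-0.6,0,0,0,0,-1]}}

```text
time: 4.7
position: [0.5294, 0.0132, 0.1063]
eef_rot: [0.994, -0.105, 0.0, 0.0]
contact_force: [-0.4, 0.1, -0.0]
gripper_width: -0.002
grasp_force: 0.3
```

```bash
python3 - <<'E'
from h import *
s=vision.read_camera("scene"); w=vision.read_camera("wrist")
cv2.imwrite("pics/push2.png",np.hstack([cv2.resize(s[90:290,190:370],(378,420)),cv2.copyMakeBorder(cv2.resize(w,(420,315)),0,105,0,0,0)]))
print(read_state()['contact_force'])
E
```

```text
[0.89957201 1.22804214 0.43650381]
```

View pics/push2.png

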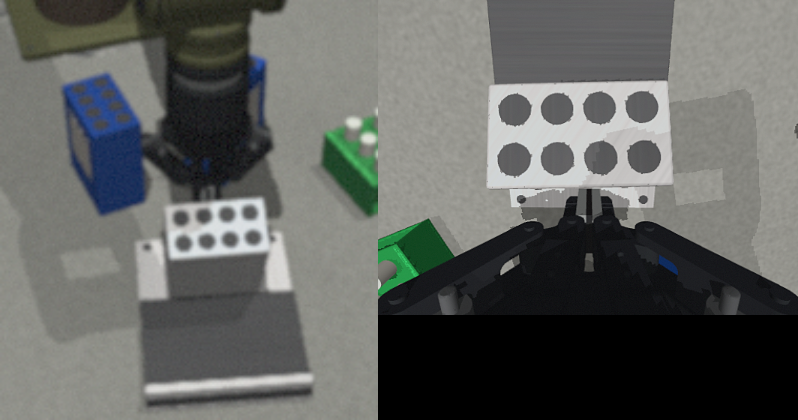

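The block is tilting over the step, squared up to the jig, with its top at (580,135) in the wrist half. I keep pushing.

Emit:
{"method": "move_arm", "body": {"rows": [3,-0.6,0,0,0,0,-1,3,-0.6,0,0,0,0,-1,3,-0.6,0,0,0,0,-1,3,-0.6,0,0,0,0,-1,3,-0.6,0,0,0,0,-1,3,-0.6,0,0,0,0,-1,3,-0.6,0,0,0,0,-1]}}

```text
time: 5.5
position: [0.5503, 0.009, 0.1063]
eef_rot: [0.994, -0.105, 0.0, -0.0]
contact_force: [0.0, -0.4, -0.9]
gripper_width: -0.002
grasp_force: 0.0
```

Emit:
{"method": "move_arm", "body": {"rows": [2,-0.4,0,0,0,0,-1,2,-0.4,0,0,0,0,-1,2,-0.4,0,0,0,0,-1,2,-0.4,0,0,0,0,-1,2,-0.4,0,0,0,0,-1]}}

```text
time: 6.0
position: [0.5602, 0.0071, 0.1063]
eef_rot: [0.994, -0.105, 0.0, 0.0]
contact_force: [-0.3, 0.6, -0.4]
gripper_width: 0.0
grasp_force: 0.0
```

```bash
python3 - <<'E'
from h import *
t=vision.read_camera("top"); w=vision.read_camera("wrist")
cv2.imwrite("pics/push3.png",np.hstack([cv2.resize(t[100:300,205:385],(378,420)),cv2.copyMakeBorder(cv2.resize(w,(420,315)),0,105,0,0,0)]))
E
```

```text
(no output)
```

View pics/push3.png

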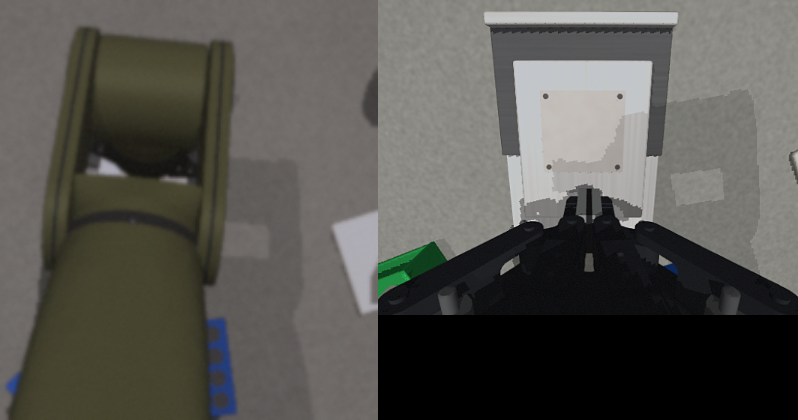

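The block lies flat with its plate up. The four plate screws show at about (545,97), (619,97), (617,167) and (549,167) in the picture. I lift and take a second wrist view for the plate's height.

```bash
python3 - <<'E'
from h import *
import pickle
w=vision.read_camera("wrist"); c=cal("wrist"); cv2.imwrite("pics/w1.png",w); pickle.dump(c,open("w1.pkl","wb"))
g=cv2.cvtColor(w,cv2.COLOR_BGR2GRAY)
def ref(u,v,r=8):
    p=g[v-r:v+r+1,u-r:u+r+1].astype(float); m=np.clip(np.median(p)-25-p,0,None); y,x=np.mgrid[-r:r+1,-r:r+1]; return (u+(m*x).sum()/m.sum(),v+(m*y).sum()/m.sum())
pts=[ref(int((a-378)/.75),int(b/.75)) for a,b in((545,97),(619,97),(617,167),(549,167))]
X=onz(c,pts,.076); print(pts,(X*1000).round(1).tolist(),(X.mean(0)*1000).round(1))
pickle.dump((c,pts),open("w1.pkl","wb"))
E
```

```text
[(np.float64(223.04087952926602), np.float64(127.59677918860328)), (np.float64(322.1862507571169), np.float64(127.90581465778317)), (np.float64(318.723976109215), np.float64(222.36476109215016)), (np.float64(227.56346637900035), np.float64(222.0046745774901))] [[630.5, 22.4, 76.0], [619.4, -28.5, 76.0], [568.5, -17.5, 76.0], [579.5, 33.3, 76.0]] [599.5   2.4  76. ]
```

Emit:
{"method": "move_arm", "body": {"rows": [0,0,15,0,0,0,-1,0,0,20,0,0,0,-1,-8,0,25,0,0,0,-1,-8,0,30,0,0,0,-1,-8,0,30,0,0,0,0,-8,0,30,0,0,0,1,0,0,0,0,0,0,1]}}

```text
time: 6.85
position: [0.5301, 0.0069, 0.2635]
eef_rot: [0.994, -0.105, 0.006, -0.0]
contact_force: [0.5, 0.0, 0.6]
gripper_width: 0.506
grasp_force: 0.0
```

```bash
python3 - <<'E'
from h import *
import pickle
w=vision.read_camera("wrist"); c=cal("wrist"); cv2.imwrite("pics/w2.png",w)
g=cv2.cvtColor(w,cv2.COLOR_BGR2GRAY)
c1,p1=pickle.load(open("w1.pkl","rb"))
q=proj(c,onz(c1,p1,.076)); print("pred",q.round())
out=[]
for u,v in q.round().astype(int):
    r=7;p=g[v-r:v+r+1,u-r:u+r+1].astype(float); m=np.clip(np.median(p)-25-p,0,None); y,x=np.mgrid[-r:r+1,-r:r+1]; out.append((u+(m*x).sum()/m.sum(),v+(m*y).sum()/m.sum()))
print(np.round(out,1).tolist())
X=np.array([tri([(c1,a),(c,b)]) for a,b in zip(p1,out)]); print((X*1000).round(1).tolist(),(X.mean(0)*1000).round(1))
X=onz(c,out,.076);print((X*1000).round(1).tolist(),(X.mean(0)*1000).round(1)); e=X[1]-X[0]+X[2]-X[3]; print("yaw",np.arctan2(e[0],-e[1]))
f=X[0]-X[3]+X[1]-X[2]; print("yaw2",np.arctan2(f[1],f[0]))
E
```

```text
pred [[243.  94.]
 [297.  94.]
 [296. 148.]
 [245. 148.]]
[[243.9, 95.3], [296.7, 95.5], [296.0, 149.3], [245.2, 149.1]]
[[630.1, 23.4, 67.6], [618.7, -29.2, 65.9], [567.1, -17.6, 71.8], [578.4, 33.8, 72.4]] [598.6   2.6  69.4]
[[628.7, 22.1, 76.0], [617.8, -28.1, 76.0], [567.4, -17.3, 76.0], [578.4, 33.0, 76.0]] [598.1   2.4  76. ]
yaw -0.21430745478986446
yaw2 -0.21223566368866045
```

Emit:
{"method": "move_arm", "body": {"rows": [-12,-30,0,0,0,0.029,1,-12,-30,0,0,0,0.029,1,-12,-30,0,0,0,0.029,1,-12,-30,0,0,0,0.029,1,-12,-30,0,0,0,0.029,1,-12,-30,0,0,0,0.029,1,-12,-30,0,0,0,0.029,1,-12,-30,0,0,0,0.029,1,-12,-30,0,0,0,0.029,1,-12,-30,0,0,0,0.029,1,0,0,0,0,0,0,1,0,0,0,0,0,0,1]}}

```text
time: 8.1
position: [0.4076, -0.2929, 0.2552]
eef_rot: [0.999, 0.039, -0.001, -0.001]
contact_force: [0.6, 0.2, 0.3]
gripper_width: 1.0
grasp_force: 0.0
```

```bash
python3 - <<'E'
from h import *
import pickle
w=vision.read_camera("wrist"); c=cal("wrist"); cv2.imwrite("pics/w3.png",w); pickle.dump(c,open("w3.pkl","wb"))
print(proj(c,[[.479,-.29,.128],[.479,-.29,.008]]), c[2])
cv2.imwrite("pics/v3.png",cv2.resize(w,(800,600)))
E
```

```text
[[284.65826877 117.60844493]
 [283.6910987  118.38117214]] [ 0.47683803 -0.28761362  0.3975817 ]
```

View pics/v3.png

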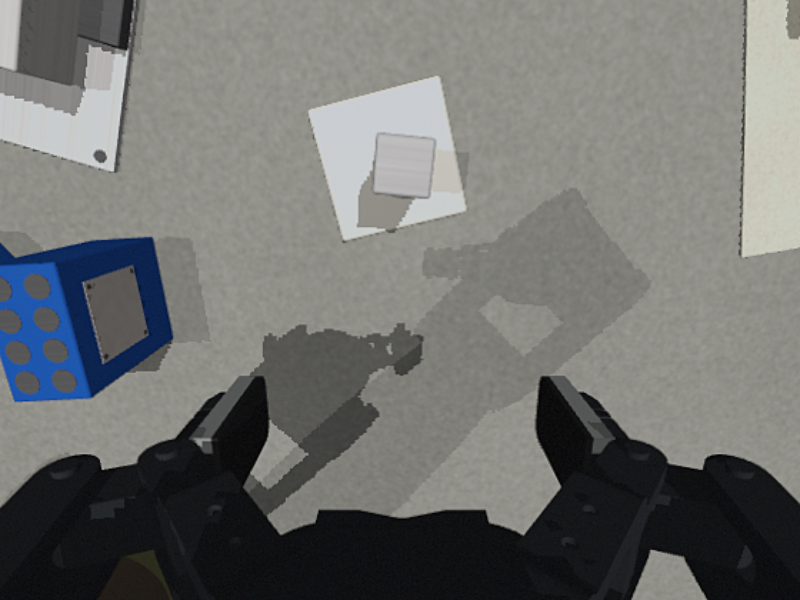

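The cap's corners are (377,132), (436,138), (432,198) and (373,192), and the rest's are (309,110), (439,76), (467,211) and (344,241). The punch stands upright.

```bash
python3 - <<'E'
from h import *
import pickle
c=pickle.load(open("w3.pkl","rb")); ct=cal("top")
cap=np.array([(377,132),(436,138),(432,198),(373,192)])*.7; rest=np.array([(309,110),(439,76),(467,211),(344,241)])*.7
tc=np.array([(379,172),(407,170),(408,200),(380,204)]).mean(0)/1.9+[205,120]
print("tri cap",tri([(c,cap.mean(0)),(ct,tc)]))
rt=np.array([(300,163),(377,142),(405,217),(328,245)])/1.9+[205,120]
print("tri rest",np.mean([tri([(c,a),(ct,b)]) for a,b in zip(rest,rt)],0))
P=onz(c,cap,.128); e=P[1]-P[0]+P[2]-P[3]; f=P[0]-P[3]+P[1]-P[2]
print(P.mean(0),np.linalg.norm(e)/2,np.linalg.norm(f)/2,"yaw",np.arctan2(e[0],-e[1]),np.arctan2(f[1],f[0]))
print("rest",onz(c,rest,.008).mean(0))
s=read_state();M=R.from_quat(s['eef_rot']).as_matrix();print(s['position'],M.round(3).tolist(), env.tcp_to_grasp)
E
```

```text
tri cap [ 0.47941822 -0.28897587  0.130495  ]
tri rest [ 0.48467058 -0.27618121  0.0132214 ]
[ 0.48028198 -0.2886727   0.128     ] 0.03372767246848231 0.03286508997140169 yaw -0.017862931449271445 0.011991984525209269
rest [ 0.48360819 -0.27683739  0.008     ]
[ 0.40789302 -0.29239286  0.25541917] [[0.997, 0.079, -0.001], [0.079, -0.997, 0.001], [-0.001, -0.002, -1.0]] 0.0187
```

Emit:
{"method": "move_arm", "body": {"rows": [18,1,0,0,0,-0.02,1,18,1,0,0,0,-0.02,1,18,1,0,0,0,-0.02,1,18,0.7,0,0,0,-0.02,1,0,0,-15,0,0,0,1,0,0,-25,0,0,0,1,0,0,-30,0,0,0,1,0,0,-30,0,0,0,1,0,0,0,0,0,0,1,0,0,0,0,0,0,1]}}

```text
time: 9.15
position: [0.4794, -0.2883, 0.1555]
eef_rot: [1.0, 0.0, -0.001, -0.001]
contact_force: [0.7, -0.8, 0.7]
gripper_width: 1.0
grasp_force: 0.0
```

Emit:
{"method": "move_arm", "body": {"rows": [0,0,-20,0,0,0,1,0,0,-20,0,0,0,1,0,0,-20,0,0,0,1,0,0,-14,0,0,0,1,0,0,-8,0,0,0,1,0,0,0,0,0,0,1,0,0,0,0,0,0,0.2,0,0,0,0,0,0,-0.1,0,0,0,0,0,0,-0.3,0,0,0,0,0,0,-0.5,0,0,0,0,0,0,-1,0,0,0,0,0,0,-1,0,0,0,0,0,0,-1,0,0,0,0,0,0,-1,0,0,0,0,0,0,-1]}}

```text
time: 10.65
position: [0.4805, -0.2895, 0.0748]
eef_rot: [1.0, -0.0, 0.001, 0.0]
contact_force: [0.3, 0.9, 3.6]
gripper_width: 0.386
grasp_force: 59.7
```

Emit:
{"method": "move_arm", "body": {"rows": [0,0,10,0,0,0,-1,0,0,20,0,0,0,-1,0,0,30,0,0,0,-1,0,0,30,0,0,0,-1,0,0,30,0,0,0,-1,6,14,0,0,0,0,-1,10,25,0,0,0,0,-1,12,30,0,0,0,0,-1,12,30,0,0,0,0,-1,12,30,0,0,0,0,-1,12,30,0,0,0,0,-1,12,30,0,0,0,0,-1,12,30,0,0,0,0,-1,12,30,0,0,0,0,-1,12,26,0,0,0,0,-1,6,17,0,0,0,0,-1,0,0,0,0,0,0,-1,0,0,0,0,0,0,-1,0,0,0,0,0,0,-1]}}

```text
time: 12.55
position: [0.5973, 0.0021, 0.1935]
eef_rot: [1.0, -0.001, -0.001, 0.0]
contact_force: [-0.7, -0.2, -2.5]
gripper_width: 0.392
grasp_force: 59.3
```

```bash
python3 - <<'E'
from h import *
s=read_state();print(s['position'],s['eef_rot'],s['contact_force'],s['torque'])
w=vision.read_camera("wrist");t=vision.read_camera("scene"); c=cal("wrist")
print(proj(cal("scene"),[[.5985,.0024,.076]]),proj(c,[[.5985,.0024,.076],s['position']-[0,0,.0668]]))
cv2.imwrite("pics/v4.png",np.hstack([cv2.resize(t[100:300,200:390],(399,420)),cv2.resize(w,(400,300)) if 0 else cv2.copyMakeBorder(cv2.resize(w,(400,300)),0,120,0,0,0)]))
E
```

```text
[0.5973499  0.00210511 0.19350438] [ 9.99999534e-01 -5.19112547e-04 -8.00283923e-04  1.47571255e-04] [-0.68572423 -0.16549004 -2.46043623] [ 0.00428164 -0.04245261 -0.01794106]
[[293.48553923 223.21189453]] [[279.66138934 204.13632931]
 [279.81409973 224.30453953]]
```

View pics/v4.png

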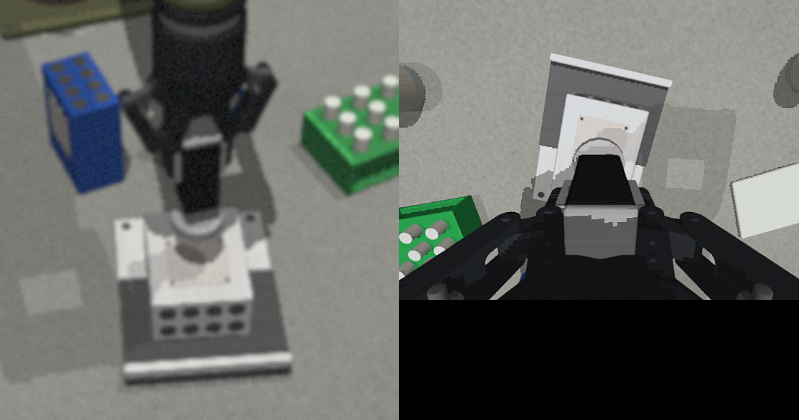

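The punch hangs upright over the plate, with its foot at (598,150) in the wrist half. I come down gently.

Emit:
{"method": "move_arm", "body": {"rows": [1,0,-10,0,0,0,-1,0,0,-12,0,0,0,-1,0,0,-10,0,0,0,-1,0,0,-5,0,0,0,-1,0,0,-2,0,0,0,-1,0,0,0,0,0,0,-1,0,0,0,0,0,0,-1,0,0,0,0,0,0,-1]}}

```text
time: 13.45
position: [0.5995, 0.0028, 0.156]
eef_rot: [1.0, -0.0, 0.001, 0.0]
contact_force: [0.2, 0.1, -2.6]
gripper_width: 0.389
grasp_force: 59.3
```

Emit:
{"method": "move_arm", "body": {"rows": [0,0,-1,0,0,0,-1,0,0,-1,0,0,0,-1,0,0,-1,0,0,0,-1,0,0,-1,0,0,0,-1,0,0,-1,0,0,0,-1,0,0,-1,0,0,0,-1,0,0,-1,0,0,0,-1,0,0,-1,0,0,0,-1,0,0,-1,0,0,0,-1,0,0,-1,0,0,0,-1,0,0,-1,0,0,0,-1]}}

```text
time: 14.55
position: [0.5991, 0.0028, 0.1442]
eef_rot: [1.0, -0.0, 0.0, 0.0]
contact_force: [0.1, 0.6, -3.5]
gripper_width: 0.393
grasp_force: 59.3
```

Emit:
{"method": "move_arm", "body": {"rows": [0,0,-1,0,0,0,-1,0,0,-1,0,0,0,-1,0,0,-1,0,0,0,-1,0,0,0,0,0,0,-1]}}

```text
time: 14.95
position: [0.5993, 0.0028, 0.1425]
eef_rot: [1.0, -0.0, 0.0, -0.0]
contact_force: [-2.6, 1.6, 5.1]
gripper_width: 0.391
grasp_force: 60.2
```

Emit:
{"method": "move_arm", "body": {"rows": [0,0,-1,0,0,0,-1,0,0,-1,0,0,0,-1,0,0,-1,0,0,0,-1,0,0,-1,0,0,0,-1,0,0,-1,0,0,0,-1,0,0,-1,0,0,0,-1]}}

```text
time: 15.55
position: [0.5994, 0.0029, 0.1368]
eef_rot: [1.0, -0.0, 0.0, -0.0]
contact_force: [-4.9, 1.2, 8.3]
gripper_width: 0.393
grasp_force: 60.7
```

Emit:
{"method": "move_arm", "body": {"rows": [0,0,-1,0,0,0,-1,0,0,-1,0,0,0,-1,0,0,-0.7,0,0,0,-1,0,0,0,0,0,0,-1,0,0,0,0,0,0,-1,0,0,0,0,0,0,-1]}}

```text
time: 16.15
position: [0.5995, 0.0029, 0.1346]
eef_rot: [1.0, -0.0, 0.0, -0.0]
contact_force: [-5.3, 1.5, 9.7]
gripper_width: 0.391
grasp_force: 60.9
```

Emit:
{"method": "move_arm", "body": {"rows": [0,0,-1,0,0,0,-1,0,0,0,0,0,0,-1,0,0,0,0,0,0,-1,0,0,0,0,0,0,-1,0,0,0,0,0,0,-1,0,0,0,0,0,0,-1]}}

```text
time: 16.75
position: [0.5995, 0.0029, 0.1338]
eef_rot: [1.0, -0.0, 0.001, -0.0]
contact_force: [-6.2, 1.1, 11.5]
gripper_width: 0.39
grasp_force: 61.0
```

Emit:
{"method": "move_arm", "body": {"rows": [0,0,2,0,0,0,-1,0,0,2,0,0,0,-1,0,0,2,0,0,0,-1,0,0,2,0,0,0,-1,0,0,3,0,0,0,-1,0,0,4,0,0,0,-1,0,0,8,0,0,0,-1,0,0,15,0,0,0,-1,0,0,20,0,0,0,-1,0,0,0,0,0,0,-1]}}

```text
time: 17.75
position: [0.6014, 0.0025, 0.1939]
eef_rot: [1.0, -0.0, 0.004, 0.0]
contact_force: [0.9, -0.2, -2.8]
gripper_width: 0.39
grasp_force: 59.3
```

Emit:
{"method": "move_arm", "body": {"rows": [-6,-14,3,0,0,0,-1,-10,-25,0,0,0,0,-1,-12,-30,0,0,0,0,-1,-12,-30,0,0,0,0,-1,-12,-30,0,0,0,0,-1,-12,-30,0,0,0,0,-1,-12,-30,0,0,0,0,-1,-12,-30,0,0,0,0,-1,-12,-26,0,0,0,0,-1,-10,-25,0,0,0,0,-1,-7,-15,0,0,0,0,-1,0,0,0,0,0,0,-1,0,0,-30,0,0,0,-1,0,0,-30,0,0,0,-1,0,0,-25,0,0,0,-1,0,0,-15,0,0,0,-1,0,0,0,0,0,0,-1,0,0,0,0,0,0,-1]}}

```text
time: 19.55
position: [0.4826, -0.2821, 0.0933]
eef_rot: [1.0, 0.0, 0.0, 0.0]
contact_force: [-0.3, -0.1, -3.3]
gripper_width: 0.393
grasp_force: 59.1
```

```bash
python3 - <<'E'
from h import *
s=read_state();print(s['position'],s['eef_rot'],s['contact_force'])
t=vision.read_camera("scene"); cv2.imwrite("pics/v5.png",cv2.resize(t[150:300,110:350],(768,480)))
E
```

```text
[ 0.48260004 -0.28212755  0.09326927] [9.99999929e-01 1.26425247e-04 3.25065245e-04 1.45178480e-04] [-0.33876188 -0.1127277  -3.31455268]
```

View pics/v5.png

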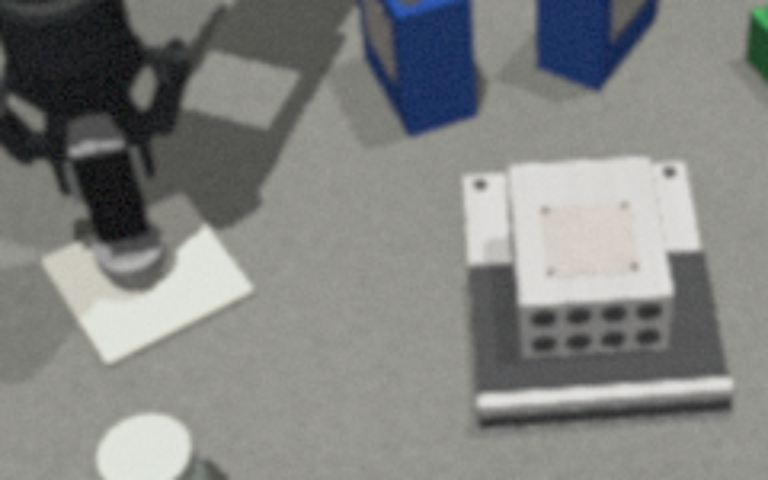

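The block still lies flat with its plate up, at (590,240). The punch hangs just above the rest, with its foot at (130,255).

Emit:
{"method": "move_arm", "body": {"rows": [0,0,-6,0,0,0,-1,0,0,-5,0,0,0,-1,0,0,-2,0,0,0,-1,0,0,-1,0,0,0,-1,0,0,-1,0,0,0,-1,0,0,-1,0,0,0,-1,0,0,-1,0,0,0,-1,0,0,0,0,0,0,-1,0,0,0,0,0,0,-1]}}

```text
time: 20.5
position: [0.4821, -0.2822, 0.0756]
eef_rot: [1.0, -0.0, 0.0, 0.0]
contact_force: [0.7, 0.1, -2.5]
gripper_width: 0.393
grasp_force: 59.2
```

Emit:
{"method": "move_arm", "body": {"rows": [0,0,-0.7,0,0,0,-1,0,0,-0.7,0,0,0,-1,0,0,0,0,0,0,-1]}}

```text
time: 20.8
position: [0.4824, -0.2823, 0.0751]
eef_rot: [1.0, -0.0, 0.0, 0.0]
contact_force: [-2.2, 2.0, 3.3]
gripper_width: 0.391
grasp_force: 59.9
```

Emit:
{"method": "move_arm", "body": {"rows": [0,0,0,0,0,0,-0.15,0,0,0,0,0,0,0,0,0,0,0,0,0,0.3,0,0,0,0,0,0,0.6,0,0,0,0,0,0,1,0,0,0,0,0,0,1,0,0,0,0,0,0,1,0,0,0,0,0,0,1,0,0,0,0,0,0,1]}}

```text
time: 21.7
position: [0.482, -0.2822, 0.0742]
eef_rot: [1.0, -0.0, -0.0, -0.0]
contact_force: [0.4, 0.1, -0.1]
gripper_width: 0.997
grasp_force: 0.0
```

Emit:
{"method": "move_arm", "body": {"rows": [0,0,8,0,0,0,1,0,0,15,0,0,0,1,0,0,20,0,0,0,1,0,0,30,0,0,0,1,0,0,30,0,0,0,1,0,0,30,0,0,0,1,0,0,30,0,0,0,1,-20,-20,0,0,0,0,1,-25,-25,0,0,0,0,1,-25,-25,0,0,0,0,1,-20,-25,0,0,0,0,1,0,0,0,0,0,0,1,0,0,0,0,0,0,1]}}

```text
time: 23.0
position: [0.392, -0.3777, 0.2385]
eef_rot: [1.0, -0.001, 0.001, 0.0]
contact_force: [0.2, 0.4, -0.4]
gripper_width: 1.0
grasp_force: 0.0
```

```bash
python3 - <<'E'
from h import *
t=vision.read_camera("scene"); p=vision.read_camera("top")
cv2.imwrite("pics/v6.png",np.vstack([cv2.resize(t[100:350,100:460],(420,290)),cv2.resize(p[110:320,120:450],(420,290))]))
E
```

```text
(no output)
```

View pics/v6.png

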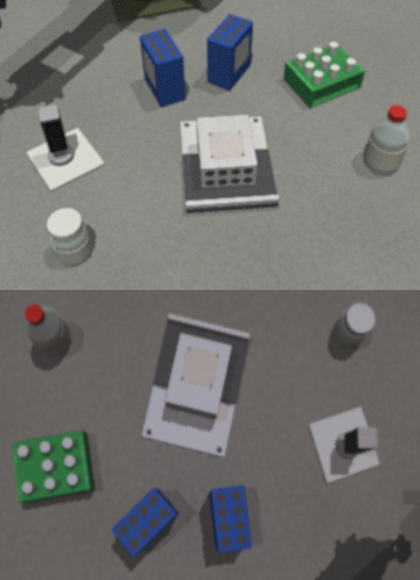

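The punch stands upright on its rest at (60,145), the block lies flat with its plate up at (227,150), and the rack, bottle and jar look unmoved. I hand the job in.

```bash
python3 -c "
from workcell import workorder
print(workorder.finish_job())"
```

```text
the job is handed in; nothing more can be done
None
```

The job is handed in at about 23 s: the block lies flat with its plate up, and the plate was pressed near its middle with the spring an estimated 9–12 mm in (of 14 mm) for at least half a second. The punch stands upright on its rest again, and the rack, bottle and jar look unmoved in the last pictures; no verdict came back.

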